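# Pin a telescope's accessory plate to its mount head

### The job

Fix the aluminium accessory plate to the white telescope mount head: take the yellow-winged thumbscrew from the wooden rack, slide the plate forward (towards its end with the black ridge) until its hole stands over the mount's hidden hole, and push the screw straight down through both until its steel collar sits flush on the plate, then let go. Feel for the hidden hole gently: never bear on the mount head with more than 25 N. Leave the other two screws in the rack and everything else on the table where it is.

Things in the scene. Friction and masses are not known exactly. Their poses are not given: they have to be found in the camera images.
- screw_grip (a point): Centre of the yellow wing (the grip) of the thumbscrew, 12 mm (its x) by 36 (y) by 24 high (z, up the screw). The screw stands upright in one of the rack's three holes (which one varies), this point about 80 mm above the table. Below the wing: a yellow stem 14 mm across and 14 high, then the collar. Mass about 70 g.
- screw_collar (a point): Centre of the underside of the thumbscrew's steel collar (22 mm across, 4 thick), 30 mm below screw_grip. By it the screw hangs in the rack. Below it a smooth steel shank, 10 mm across and 30 long, pushed in (no thread to turn).
- screw_tip (a point): Tip of the thumbscrew's shank, 60 mm below screw_grip; the last 8 mm taper to a nose 5 mm across.
- saddle: White mount head on a round pedestal, fixed to the table, with a straight channel 190 long and 80 wide on top, in which the plate slides; origin at the centre of its foot on the table, x along the channel (positive = forward), z up. The channel's side lips reach 88 mm above the table.
- plate_hole (a point): Centre of the top mouth of the 12 mm through hole (1 mm chamfer) in the accessory plate, 84 mm above the table; axes as the saddle's. Aluminium plate 150 mm along x, 64 wide, 8 thick, hole in its middle; four black painted lines point at it; a black ridge 10 by 46, 8 high, crosses it 69 mm ahead. It slides along the saddle's x only, stiffly (about 3 N), stays where left, and can be dragged by the screw's nose in its hole.
- bar_mid (a point): Point on the channel's centre line, 75 mm above the saddle's origin, on top of a fixed black steel bar 20 mm thick that the plate hides (1 mm under it). The bar has one 12 mm through hole (1 mm chamfer), on the centre line, free below. Its place differs from start to start: anywhere from 12 mm behind to 12 mm ahead of this point along the saddle's x. It must be felt for with the screw.
- plate (a joint): Slide of the plate, m: 0 = rearmost (hole 34 mm behind the saddle's origin), grows forward to a stop at 0.05. It starts between 0 and 0.012, so its hole always starts behind the hidden one.
- rack: Wooden rack, 60 by 190 by 50 mm high, fixed; origin at the centre of its underside, y along its length; three 13 mm through holes at y = -60, 0 and 60 mm. Top 50 mm above the table.
- knob_black: Other screw in the rack with a round black knob 28 mm across, top 74 mm above the table; leave in place. Origin at its tip.
- knob_red: Other screw in the rack with a round red knob 28 mm across, top 74 mm above the table; leave in place. Origin at its tip.
- eyepiece: Black eyepiece standing, 48 mm across, 85 high; bystander. Origin under its centre.
- weight: White ring counterweight, 90 mm across, 35 high; bystander. Origin under its centre.
- driver: Screwdriver lying; bystander. Origin under its centre.
- cap_can: Amber jar with black cap, 48 mm across, 60 high; bystander. Origin under its centre.
- tray: Grey small-parts tray, 110 by 150 by 35 mm; bystander. Origin under its centre.
Mind the look-alikes: they are no part of the job. What is shaped like the part that bears screw_grip but turquoise is not meant.

How it is judged:
By the outcome, as a careful person would: the job done as asked, in the order asked, and still so for the second after the job is handed in, with the robot touching nothing.
It also fails if it takes over 64 s, if anything falls off the work surface, if the arm or the gripper's body presses on something with over 40 N, if the wrist force passes 120 N, or if a joint passes its speed limit or range.

### The arm

A 6-joint arm with a two-finger parallel gripper is mounted at the origin on the work surface. World frame = base frame: x ahead of the robot, y to its left, z up, the work surface at z = 0. Lengths are in mm, angles in rad, forces in N, time in s.
With the tool pointing down it reaches from about 325 to 850 mm from the base axis. Payload 15.5 kg.
Tool frame: the origin (TCP) lies on the mounting face of the last link; the fingertips stand 191 mm ahead of it and the grasp point (between the pads) lies 172 mm ahead of it; z points along the fingers, y is the line along which they close (so a half turn about z gives the same grasp; the last joint's range is limited). The gripper opens to 91 mm and grips with 3 to 60 N. Pads are 32 mm wide; open, the fingers measure 118 mm over their backs; the gripper's body (76 mm by 178 mm) begins 60 mm behind the grasp point.
Start: joints at [1.008, 0.494, 1.345, -0, 1.302, -0.096], TCP at [281.266, 558.138, 404.715] pointing down, gripper open.
Joint ranges: [-2.91, 2.91], [-0.82, 2.16], [0.22, 2.67], [-1.22, 4.37], [0.12, 2.79], [-3.08, 3.08]. Speed limits (rad/s): [1.89, 1.89, 2.57, 3.01, 3.01, 3.01].

### API

Orientations are given as a unit quaternion [x, y, z, w].
In Python, from plant import arm gives the robot as it stands.
- The arm moves only by the shell command python3 -m crank 'ROWS' [OPENING] [FORCE]. ROWS is JSON, a list of rows, each a list of 4 numbers: the shift along the world's x, y, z in m, then the turn about the world's z in degrees. A call has 1 to 8 rows; each row shifts and turns the commanded pose from where the row before left it; what a row does not reach is not made up. A row lasts 1/8 s, in which the tool goes at most 62.5 mm and 10.7 degrees, less where a joint would pass 70% of its speed; a pose out of reach is approached as far as the arm can. A call is refused whole if a number of a shift passes 0.0625 or a number of a turn 10.7, either way. A call with a gripper value outside its range is refused whole. OPENING is the gripper command: -1 is shut, 1 is fully open, values between are in proportion, set as the call begins (- or left out, the last holds). The fingers move at their own pace and stop on an object; FORCE is the grip in N (left out, the last holds). Time passes only in rows, so rows that do not move let the fingers close. It gives the time, the measured TCP pose, the force, the opening and the grip force at its end, in the units of the state.
- arm.get_obs(): the state, without advancing time (a new reading comes with each control period).
- arm.read_camera(name): name is "scene" or "side" or "wrist"; returns the picture (420x560x3 uint8, blue, green, red); there is no depth.
- arm.calibration(name): a dict with "fx", "fy", "cx", "cy" (pixels), "rvec" (rotation vector, rad) and "tvec" (3), from world to camera coordinates, as OpenCV has them; the wrist camera has in their place "tool_from_camera" (4x4, takes a point from camera to tool coordinates, whose origin is the TCP and whose axes are the flange's). Camera axes: x right, y down, z forward; pixel columns grow to the right and rows downward; lengths in mm; the calibration is good to about 2 mm. A picture is of the moment at which its call begins: read the wrist's pose just before it. calibration takes no time and is no camera call.
- arm.sign_off(): hands the job in; it is judged then, once.
Trained networks look in the newest picture that a camera, given by its name, has taken for a name from the list of things; names that differ only in an ending like _2 or _b are one class to them, and where a whole thing is asked for, a point or a joint stands for the part that bears it (a point fixed in the world has none). Each returns a list of dicts, best first, with "p" (0 to 1); they miss things now and then, are a little off and sometimes report something else, mostly with a low value. They report only what shows in the picture. A call takes as long as a camera call. They do not tell look-alikes from the thing itself.
- arm.recognise(thing, camera): "rect" ([left, top, right, bottom] in pixels, round what is visible of it).
- arm.regions_of(thing, camera): "mask" (420x560 bool, what is visible of it) and "rect" ([left, top, right, bottom] in pixels, round what is visible of it).
The state is a dict: "t": time; "joint_positions": joint angles; "dq": joint speeds; "effort": joint torques, N m; "eef_pos": TCP position; "orientation": TCP orientation; "wrist_force": force on the tool from outside, world axes, zero at the start; "moment": the same for the moment, N m; "grip_width": opening from 0.0 (shut) to 1.0 (fully open); "grasp_force": force on a finger pad.
Only numpy, scipy, OpenCV 4.12 (cv2) and the standard library are available. Lean on these libraries where they do the work, as an engineer would, in place of code of your own. Each camera call takes 0.05 s, during which the arm holds its last target. There are 200 camera calls.

## Working session

There is one attempt and no reset: what is moved stays moved. The work goes in short steps, Python scripts to look and compute and a shell command to move; the robot and the scene stay as the last step left them, time stands still between calls to the robot, and variables do not carry over. Pictures are saved under pics/ and viewed, at most 10 in all, crops included, and the job is handed in when it is done.

```bash
mkdir -p pics; cat > h.py <<'E'
import numpy as np, cv2
from plant import arm
from scipy.spatial.transform import Rotation as R
def cam(name):
    c=arm.calibration(name); K=np.array([[c['fx'],0,c['cx']],[0,c['fy'],c['cy']],[0,0,1.]])
    if 'rvec' in c:
        Rm=cv2.Rodrigues(np.array(c['rvec'],float))[0]; t=np.array(c['tvec'],float).ravel()
    else:
        o=arm.get_obs(); T=np.eye(4); T[:3,:3]=R.from_quat(o['orientation']).as_matrix(); p=np.array(o['eef_pos'],float); T[:3,3]=p
        M=np.linalg.inv(T@np.array(c['tool_from_camera'])); Rm=M[:3,:3]; t=M[:3,3]
    return K,Rm,t
def at_z(cm,uv,z):
    K,Rm,t=cm; d=Rm.T@np.linalg.inv(K)@np.array([uv[0],uv[1],1.]); C=-Rm.T@t
    return C+d*(z-C[2])/d[2]
def proj(cm,P):
    K,Rm,t=cm; q=K@(Rm@np.array(P,float)+t); return q[:2]/q[2]
def tri(cs,uvs):
    A=[];b=[]
    for (K,Rm,t),uv in zip(cs,uvs):
        d=Rm.T@np.linalg.inv(K)@np.array([uv[0],uv[1],1.]); d/=np.linalg.norm(d); C=-Rm.T@t
        Pm=np.eye(3)-np.outer(d,d); A.append(Pm); b.append(Pm@C)
    return np.linalg.lstsq(np.vstack(A),np.hstack(b),rcond=None)[0]
E
python3 - <<'E'
from h import *
print(arm.get_obs())
ims=[]
for n in ['scene','side']:
    im=arm.read_camera(n); cv2.imwrite(f'pics/{n}0.png',im); c=cam(n); print(n,'C',-c[1].T@c[2])
    for th in ['screw_grip','plate','plate_hole','saddle','rack','knob_black','knob_red']:
        print(th,[(d['p'],d['rect']) for d in arm.recognise(th,n)[:3]])
E
```

```text
{'t': 0.0, 'joint_positions': array([ 1.00850534e+00,  4.94163789e-01,  1.34612419e+00,  2.74282499e-05,
        1.30250685e+00, -9.54829449e-02]), 'dq': array([ 2.50941674e-03,  8.53920132e-04, -4.82370154e-05, -1.07293863e-03,
        1.83602306e-03,  8.79103510e-04]), 'effort': array([-1.81135307e-03, -8.78805399e+01, -3.81857729e+01,  7.02942512e-02,
        5.32438606e-02, -1.74830634e-04]), 'eef_pos': array([281.17733627, 558.01161378, 404.15254267]), 'orientation': array([ 2.31294078e-01,  9.72883697e-01, -5.64600017e-04, -2.06657752e-04]), 'wrist_force': array([-0.12812561, -0.28293231, -0.13635466]), 'moment': array([0.00225935, 0.0402215 , 0.00995291]), 'grasp_force': 0.0, 'grip_width': 1.0005161716374191}
scene C [1197.24542752  181.45939726 1199.5001779 ]
screw_grip [(0.52, [330.3, 213.3, 339.1, 223.1]), (0.37, [302.7, 208.2, 364.9, 241.6])]
plate [(0.71, [203.3, 182.6, 239.3, 229.3])]
plate_hole [(0.94, [199.4, 181.8, 236.5, 229.5]), (0.39, [141.0, 164.0, 163.1, 183.1])]
saddle [(0.6, [187.6, 179.8, 242.1, 249.8])]
rack [(0.7, [301.3, 210.4, 364.9, 239.3])]
knob_black [(0.42, [351.6, 212.8, 355.5, 219.6])]
knob_red []
side C [-119.71678615  671.08483713  672.96198103]
screw_grip [(0.72, [265.7, 277.5, 272.5, 306.8]), (0.53, [234.2, 238.5, 246.4, 260.3])]
plate [(0.66, [307.7, 172.8, 358.8, 209.8])]
plate_hole [(0.91, [308.0, 173.0, 359.2, 206.4]), (0.52, [80.0, 281.9, 155.4, 315.4])]
saddle [(0.88, [289.2, 168.5, 359.1, 220.1])]
rack [(0.97, [205.6, 236.9, 273.1, 303.4]), (0.74, [293.1, 170.3, 358.1, 219.5])]
knob_black [(0.68, [216.8, 262.6, 232.4, 274.6]), (0.29, [80.1, 280.7, 155.0, 316.6])]
knob_red [(0.46, [340.2, 154.7, 354.6, 177.1])]
```

```bash
ls; python3 -m crank --help 2>&1 | head -5
```

```text
h.py
pics
invalid input: not JSON, or not a number
```

```bash
python3 - <<'E'
import cv2,numpy as np
a=cv2.imread('pics/scene0.png');b=cv2.imread('pics/side0.png')
a=cv2.resize(a[150:270,130:390],None,fx=3,fy=3,interpolation=2)[:300]
b=cv2.resize(b[140:320,60:380],None,fx=2.4375,fy=2.4375,interpolation=2)
cv2.imwrite('pics/s1.png',a)
cv2.imwrite('pics/s2.png',b)
print(a.shape,b.shape)
E
```

```text
(300, 780, 3) (439, 780, 3)
```

View pics/s1.png

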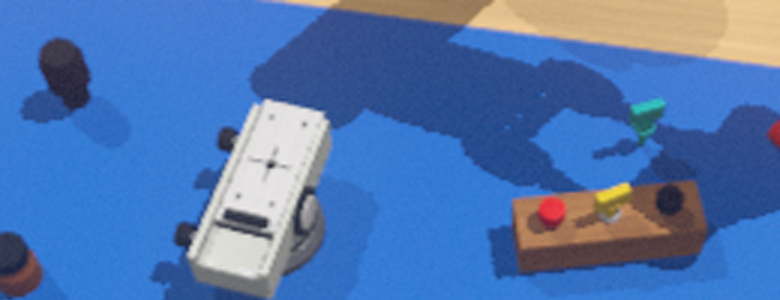

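View pics/s2.png

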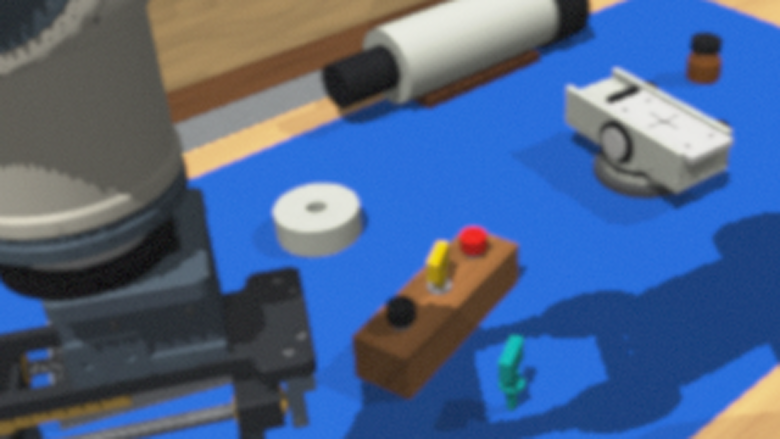

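The scene picture shows the yellow screw in the rack's middle hole at about (334,217), with the turquoise look-alike behind it. The plate cross is at about (220,204), and the ridge is on the near side. The side picture agrees: yellow at (240,248), cross at (332,190).

```bash
python3 - <<'E'
from h import *
cs=[cam('scene'),cam('side')]
uv=[]
for n in ['scene','side']:
    im=cv2.imread(f'pics/{n}0.png'); h=cv2.cvtColor(im,cv2.COLOR_BGR2HSV)
    m=cv2.inRange(h,(22,130,90),(35,255,255)); 
    box=(310,195,360,240) if n=='scene' else (225,230,255,270)
    mm=np.zeros_like(m); mm[box[1]:box[3],box[0]:box[2]]=m[box[1]:box[3],box[0]:box[2]]
    ys,xs=np.nonzero(mm); uv.append((xs.mean(),ys.mean())); print(n,uv[-1],len(xs),xs.min(),xs.max(),ys.min(),ys.max())
print('grip',tri(cs,uv),[at_z(c,u,78) for c,u in zip(cs,uv)])
hv=[(220.3,204.3),(332.4,190)]
print('hole',tri(cs,hv),[at_z(c,u,84) for c,u in zip(cs,hv)])
# ridge ends scene/side
f=lambda x,y:(x/3+130,y/3+150); g=lambda x,y:(x/2.4375+60,y/2.4375+140)
print('ridge z92',at_z(cs[0],f(245,218),92),at_z(cs[1],g(623,94),92))
print('rack top corners scene',[at_z(cs[0],f(*p),50)[:2] for p in [(513,199),(521,250),(699,183),(705,236)]])
print('red/black',[at_z(cs[0],f(*p),74)[:2] for p in [(551,209),(669,196)]])
print('mount lips corners',[at_z(cs[0],f(*p),88)[:2] for p in [(266,101),(328,112),(191,277),(270,293)]])
E
```

```text
scene (np.float64(333.9193548387097), np.float64(215.46774193548387)) 62 329 339 211 220
side (np.float64(239.56363636363636), np.float64(248.02727272727273)) 110 236 243 240 256
grip [486.08462649 208.15183796  79.4270362 ] [array([484.94693224, 207.84006359,  78.        ]), array([487.60893812, 207.46454081,  78.        ])]
hole [ 505.72736887 -136.89972572   83.67320352] [array([ 505.99498661, -136.73382073,   84.        ]), array([ 505.38548048, -136.56954145,   84.        ])]
ridge z92 [ 578.11863188 -143.90723571   92.        ] [ 571.42269009 -140.30160423   92.        ]
rack top corners scene [array([486.97667805, 109.3472086 ]), array([544.9985034 , 126.11137711]), array([436.17245209, 295.04255139]), array([498.3180889 , 305.75720086])]
red/black [array([507.1423124 , 149.93124165]), array([472.46424126, 264.30674907])]
mount lips corners [array([ 434.30343219, -159.30787071]), array([437.40735326, -92.46456176]), array([ 648.63033678, -179.65417117]), array([ 652.78660939, -100.55079753])]
```

```bash
python3 -m crank '[[0.026,-0.044,0,-6.5],[0.026,-0.044,0,-6.5],[0.026,-0.044,0,-6.5],[0.026,-0.044,0,-6.5],[0.026,-0.044,0,-6.5],[0.026,-0.044,0,-6.5],[0.026,-0.044,0,-6.5],[0.023,-0.042,0,-0.5]]' 1 && python3 -m crank '[[0,0,0,0],[0,0,0,0]]'
python3 - <<'E'
from h import *
o=arm.get_obs();print(o['t'],o['eef_pos'],R.from_quat(o['orientation']).as_matrix()[:,1])
c=cam('wrist'); im=arm.read_camera('wrist'); cv2.imwrite('pics/w1.png',im)
h=cv2.cvtColor(im,cv2.COLOR_BGR2HSV); m=cv2.inRange(h,(22,130,90),(35,255,255))
n,l,s,ce=cv2.connectedComponentsWithStats(m)
for i in range(1,n):
    if s[i][4]>50: print(s[i],ce[i],at_z(c,ce[i],85))
print(proj(c,[486,208,80]), 'C',-c[1].T@c[2])
E
```

```text
t: 1.8
eef_pos: [487.0, 206.6, 404.9]
orientation: [0.594, 0.805, 0.0, 0.0]
wrist_force: [1.4, 0.4, 0.2]
grip_width: 1.009
grasp_force: 0.0
t: 2.05
eef_pos: [486.1, 208.2, 404.7]
orientation: [0.593, 0.805, 0.0, -0.0]
wrist_force: [-0.2, 0.7, -0.0]
grip_width: 1.002
grasp_force: 0.0
2.05 [486.13417689 208.24295863 404.71039931] [ 9.55144775e-01  2.96139233e-01 -1.13521681e-04]
[275.00940412 202.42235675] C [466.25242786 275.20373784 385.68656547]
```

View pics/w1.png

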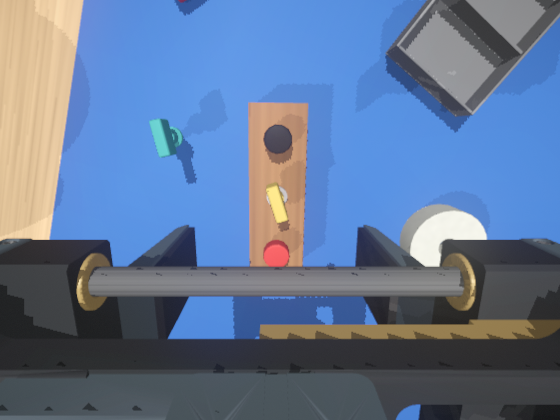

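The wrist picture shows the yellow wing at about (277,203), with its long axis leaning about 15° from the rack's. It sits between the black knob at (278,139) and the red knob at (276,254). I'll measure its direction.

```bash
python3 - <<'E'
from h import *
c=cam('wrist'); im=cv2.imread('pics/w1.png'); h=cv2.cvtColor(im,cv2.COLOR_BGR2HSV)
print(h[203,277],h[192,272],h[215,280])
m=cv2.inRange(h,(20,110,80),(38,255,255)); mm=np.zeros_like(m); mm[175:235,255:300]=m[175:235,255:300]
pts=cv2.findNonZero(mm); r=cv2.minAreaRect(pts); print(len(pts),r)
b=cv2.boxPoints(r)
W=[at_z(c,p,92)[:2] for p in b]; print(W)
e=[W[1]-W[0],W[2]-W[1]]
for v in e: print(np.linalg.norm(v),np.degrees(np.arctan2(v[1],v[0])))
print('centre z92',np.mean(W,0), at_z(c,r[0],84)[:2])
print('knobs',at_z(c,(278,139),74)[:2],at_z(c,(276,254),74)[:2])
E
```

```text
[ 24 113 255] [ 24 112 255] [ 24 115 255]
504 ((276.92706298828125, 202.36656188964844), (39.789886474609375, 14.078580856323242), 72.6459732055664)
[array([470.64280545, 223.56051925]), array([481.42988581, 231.06359118]), array([503.26232376, 199.41877922]), array([492.21976836, 191.57662639])]
13.139908331809568 34.820967060994974
38.44540897535 -55.39736935193763
centre z92 [486.88869584 211.40487901] [487.29989616 209.90850266]
knobs [470.46090087 267.28814497] [503.61408324 154.55727717]
```

```bash
python3 -m crank '[[0.0008,0.002,-0.03,8.75],[0,0,-0.05,8.75],[0,0,-0.045,0],[0,0,-0.0277,0],[0,0,0,0],[0,0,0,0]]' 0 && python3 -m crank '[[0,0,0,0],[0,0,0,0],[0,0,0,0],[0,0,0,0],[0,0,0,0]]' -1 40
```

```text
t: 2.85
eef_pos: [487.2, 210.8, 253.1]
orientation: [0.463, 0.886, 0.0, 0.0]
wrist_force: [0.7, -1.2, 0.5]
grip_width: 0.504
grasp_force: 0.0
t: 3.48
eef_pos: [487.1, 210.1, 252.3]
orientation: [0.464, 0.886, 0.0, 0.0]
wrist_force: [-1.3, -0.5, 7.1]
grip_width: 0.129
grasp_force: 40.0
```

```bash
python3 -m crank '[[0,0,0.03,0],[0,0,0.05,0],[0.003,-0.03,0.05,-5],[0.003,-0.058,0,-7],[0.003,-0.058,0,-7],[0.003,-0.058,0,-7],[0.003,-0.058,0,-7],[0.003,-0.055,0,-7]]' && python3 -m crank '[[0.0006,-0.0299,0,0],[0,0,0,0],[0,0,0,0]]'
python3 - <<'E'
from h import *
for n in ['scene','side','wrist']:
    c=cam(n);im=arm.read_camera(n); cv2.imwrite(f'pics/{n}2.png',im)
    e=np.array(arm.get_obs()['eef_pos']);print(n,'grip',proj(c,e-[0,0,172]),'tip',proj(c,e-[0,0,232]),'hole',proj(c,[505.7,-136.8,84]))
a=cv2.imread('pics/scene2.png');b=cv2.imread('pics/side2.png')
a=a[140:260,160:280];b=b[110:230,270:390]
cv2.imwrite('pics/c2.png',np.hstack([cv2.resize(x,(400,400),interpolation=2) for x in (a,b)]))
E
```

```text
t: 4.47
eef_pos: [504.8, -108.9, 382.0]
orientation: [0.74, 0.672, 0.0, 0.0]
wrist_force: [0.9, 0.0, -0.6]
grip_width: 0.13
grasp_force: 40.0
t: 4.85
eef_pos: [505.5, -136.3, 381.8]
orientation: [0.739, 0.674, -0.0, -0.0]
wrist_force: [0.4, 0.3, -0.9]
grip_width: 0.129
grasp_force: 40.0
scene grip [214.88765762 179.44145602] tip [217.72304275 191.76487625] hole [220.30231511 204.21704692]
side grip [335.69846925 147.95765154] tip [333.9574547  168.65232397] hole [332.36646506 189.92899494]
wrist grip [275.08715317 268.13265431] tip [275.32973148 231.92662203] hole [275.63419939 210.06113909]
```

View pics/c2.png

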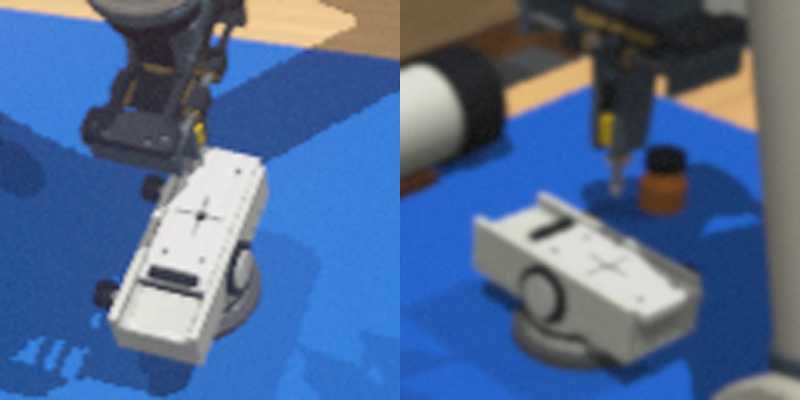

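View pics/wrist2.png

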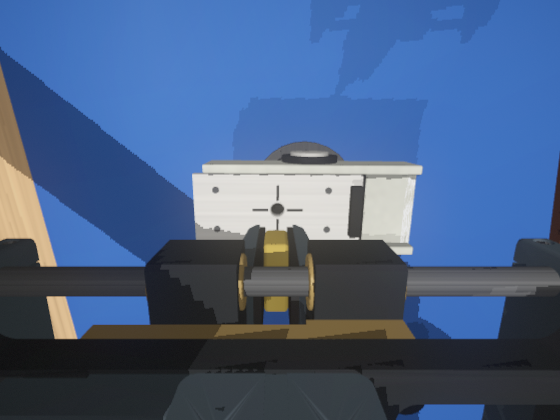

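The side crop shows the screw hanging straight, with its tip at (335,168) where (334,169) was expected. The wrist picture shows the hole at (277,209.5) with the saddle nearly level in the image, and the wing's edges at about rows 231 to 310.

```bash
python3 - <<'E'
from h import *
im=cv2.imread('pics/wrist2.png'); c=cam('wrist'); o=arm.get_obs(); e=np.array(o['eef_pos'])
M=R.from_quat(o['orientation']).as_matrix(); tx,ty=M[:,0],M[:,1]
g=e-[0,0,172]
for s in (18,-18): print(s,[proj(c,g+tx*s+ty*k+[0,0,z]) for k in (-6,6) for z in (12,-12)])
h=cv2.cvtColor(im,cv2.COLOR_BGR2HSV)
print('col276',[(v,h[v,276].tolist()) for v in list(range(226,236))+list(range(248,254))+list(range(303,314))])
gr=cv2.cvtColor(im,cv2.COLOR_BGR2GRAY)
sub=gr[195:225,265:290]; ys,xs=np.nonzero(sub<70)
d=gr[201:218,269:286].astype(float); w=np.clip(110-d,0,None); Y,X=np.mgrid[201:218,269:286]; r=(abs(X-277.5)<8)&(abs(Y-209.5)<8)
hc=((w*X*r).sum()/(w*r).sum(),(w*Y*r).sum()/(w*r).sum()); hp=at_z(c,hc,84); print('hole',hc,hp)
# lip lines: far lip outer edge endpoints
for a,b,z in [((204,162),(420,166),88),((194,174.5),(363,175.5),84)]:
    A=at_z(c,a,z);B=at_z(c,b,z);v=B-A;print(A,B,np.degrees(np.arctan2(v[1],v[0])),np.linalg.norm(v))
for q in [(215,190),(329,190),(217,229),(323,229)]: print(at_z(c,q,84))
ridge=[at_z(c,q,92) for q in ((357,180),(356,234))]; print(ridge)
print('tool y yaw',np.degrees(np.arctan2(ty[1],ty[0])))
E
```

```text
18 [array([262.09363615, 243.43400509]), array([263.96494877, 228.0038104 ]), array([287.6703918 , 243.44959258]), array([286.09826697, 228.01676945])]
-18 [array([262.83045855, 311.72197033]), array([264.51565746, 288.30591292]), array([286.96855914, 311.73923825]), array([285.5633998 , 288.32020541])]
col276 [(226, [20, 10, 161]), (227, [17, 11, 162]), (228, [17, 11, 161]), (229, [19, 18, 154]), (230, [21, 68, 142]), (231, [22, 123, 145]), (232, [22, 123, 145]), (233, [22, 125, 145]), (234, [22, 126, 146]), (235, [23, 127, 145]), (248, [24, 132, 207]), (249, [24, 132, 207]), (250, [24, 132, 207]), (251, [23, 136, 188]), (252, [23, 130, 126]), (253, [23, 132, 126]), (303, [23, 145, 151]), (304, [23, 149, 151]), (305, [23, 147, 151]), (306, [23, 145, 151]), (307, [23, 149, 151]), (308, [23, 147, 151]), (309, [23, 147, 151]), (310, [23, 147, 149]), (311, [18, 67, 125]), (312, [110, 160, 123]), (313, [110, 164, 123])]
hole (np.float64(276.91732964372187), np.float64(208.3580076098236)) [ 507.06400792 -135.37417145   84.        ]
[448.47509257 -87.95231445  88.        ] [ 633.05031755 -107.99921499   88.        ] -6.198654521801298 185.66069024205748
[437.20391121 -98.30215412  84.        ] [ 585.08974783 -112.49491515   84.        ] -5.4819476455281615 148.56532280181884
[ 453.69826003 -113.67813628   84.        ]
[ 554.69179413 -122.7616581    84.        ]
[ 450.55717989 -149.89866237   84.        ]
[ 547.44462117 -158.60274305   84.        ]
[array([ 577.80055321, -114.58238454,   92.        ]), array([ 575.59920766, -163.27488602,   92.        ])]
tool y yaw -5.172029830188233
```

```bash
python3 -m crank '[[0.001,0.0002,-0.03,0],[0,0,-0.028,0],[0,0,-0.004,0],[0,0,0,0],[0,0,0,0]]' && python3 -m crank '[[0,0,-0.002,0],[0,0,-0.001,0],[0,0,0,0]]' && python3 -m crank '[[0,0,-0.001,0],[0,0,-0.001,0],[0,0,0,0]]'
```

```text
t: 5.62
eef_pos: [507.0, -136.5, 321.1]
orientation: [0.739, 0.674, 0.0, 0.001]
wrist_force: [0.5, -0.6, -1.2]
grip_width: 0.134
grasp_force: 40.0
t: 6.0
eef_pos: [506.6, -136.6, 317.1]
orientation: [0.739, 0.674, -0.0, 0.0]
wrist_force: [-0.1, -0.3, -1.1]
grip_width: 0.129
grasp_force: 40.0
t: 6.38
eef_pos: [506.6, -136.6, 314.9]
orientation: [0.739, 0.674, -0.0, -0.0]
wrist_force: [0.7, 0.3, -1.2]
grip_width: 0.13
grasp_force: 40.0
```

```bash
python3 -m crank '[[0,0,-0.001,0],[0,0,-0.001,0],[0,0,0,0]]' && python3 -m crank '[[0,0,-0.001,0],[0,0,-0.001,0],[0,0,0,0]]'&& python3 -m crank '[[0,0,-0.001,0],[0,0,0,0]]'
python3 - <<'E'
from h import *
for n in ['scene','side','wrist']: cv2.imwrite(f'pics/{n}3.png',arm.read_camera(n))
a=cv2.imread('pics/side3.png')[140:230,290:380];b=cv2.imread('pics/wrist3.png')[150:270,200:360]
cv2.imwrite('pics/c3.png',np.hstack([cv2.resize(a,(380,380),interpolation=2),cv2.resize(b,(507,380),interpolation=2)[:,:420]]))
E
```

```text
t: 6.75
eef_pos: [506.6, -136.6, 312.9]
orientation: [0.739, 0.674, -0.0, -0.0]
wrist_force: [0.2, 1.0, 0.7]
grip_width: 0.129
grasp_force: 40.0
t: 7.12
eef_pos: [506.6, -136.5, 310.9]
orientation: [0.739, 0.674, -0.0, -0.0]
wrist_force: [1.0, 0.3, -1.1]
grip_width: 0.132
grasp_force: 40.0
t: 7.38
eef_pos: [506.7, -136.6, 309.9]
orientation: [0.739, 0.674, -0.0, -0.0]
wrist_force: [-0.5, 0.6, -0.5]
grip_width: 0.13
grasp_force: 40.0
```

View pics/c3.png

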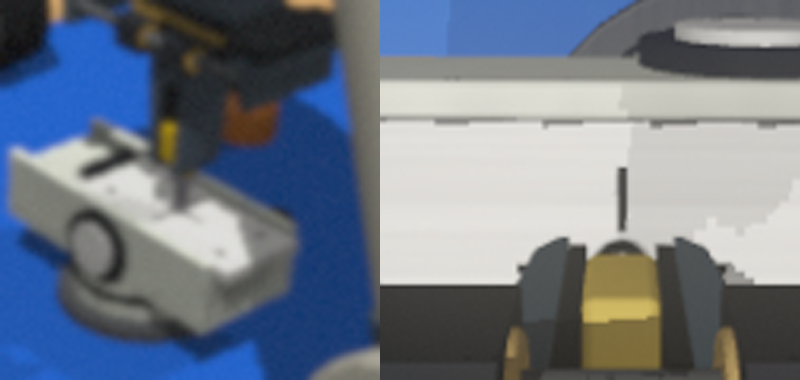

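The side crop shows the nose at the cross. In the wrist crop the painted line at x≈622 meets the middle of the wing, so the nose is in the plate hole. Next I'll feel for the bar.

```bash
for i in 1 ; do python3 -m crank '[[0,0,-0.001,0],[0,0,0,0]]'; python3 -m crank '[[0,0,-0.001,0],[0,0,0,0]]'; python3 -m crank '[[0,0,-0.0005,0],[0,0,0,0]]'; done
```

```text
t: 7.78
eef_pos: [506.6, -136.5, 308.9]
orientation: [0.739, 0.674, -0.0, -0.0]
wrist_force: [0.1, -0.1, -0.4]
grip_width: 0.129
grasp_force: 40.0
t: 8.02
eef_pos: [506.6, -136.6, 307.9]
orientation: [0.739, 0.674, -0.0, -0.0]
wrist_force: [-0.0, 0.1, 0.2]
grip_width: 0.127
grasp_force: 40.0
t: 8.28
eef_pos: [506.7, -136.6, 307.5]
orientation: [0.739, 0.674, 0.0, -0.0]
wrist_force: [0.3, -0.4, -1.1]
grip_width: 0.126
grasp_force: 40.0
```

```bash
python3 -m crank '[[0,0,-0.0004,0],[0,0,0,0]]'; python3 -m crank '[[0,0,-0.0004,0],[0,0,0,0]]'
```

```text
t: 8.52
eef_pos: [506.7, -136.6, 307.2]
orientation: [0.739, 0.674, 0.0, 0.0]
wrist_force: [-0.1, 0.6, 1.9]
grip_width: 0.132
grasp_force: 40.0
t: 8.78
eef_pos: [506.7, -136.6, 307.0]
orientation: [0.739, 0.674, 0.0, 0.0]
wrist_force: [-1.9, -0.7, 7.6]
grip_width: 0.131
grasp_force: 40.0
```

```bash
python3 -m crank '[[0,0,-0.0003,0],[0,0,0,0]]'
```

```text
t: 9.02
eef_pos: [506.7, -136.6, 306.9]
orientation: [0.739, 0.674, 0.0, 0.0]
wrist_force: [-1.1, 0.8, 9.7]
grip_width: 0.136
grasp_force: 40.0
```

```bash
python3 -m crank '[[0,0,0.0009,0],[0.002,-0.0002,0,0],[0.002,-0.0002,0,0],[0.002,-0.0002,0,0],[0,0,0,0]]'; python3 -m crank '[[0,0,-0.0006,0],[0,0,0,0]]'
```

```text
t: 9.65
eef_pos: [512.5, -137.1, 307.2]
orientation: [0.739, 0.674, -0.0, -0.0]
wrist_force: [-4.6, 0.3, 3.8]
grip_width: 0.135
grasp_force: 40.0
t: 9.9
eef_pos: [512.5, -137.1, 306.9]
orientation: [0.739, 0.674, -0.0, -0.0]
wrist_force: [-5.2, 2.1, 10.2]
grip_width: 0.132
grasp_force: 40.0
```

```bash
python3 -m crank '[[0.002,-0.0002,0.0003,0],[0,0,0,0]]'; for i in 1; do python3 -m crank '[[0.002,-0.0002,0,0],[0,0,0,0]]';python3 -m crank '[[0.002,-0.0002,0,0],[0,0,0,0]]'; done
```

```text
t: 10.15
eef_pos: [514.5, -137.2, 307.0]
orientation: [0.739, 0.674, -0.0, -0.0]
wrist_force: [-4.6, 1.2, 5.1]
grip_width: 0.131
grasp_force: 40.0
t: 10.4
eef_pos: [516.4, -137.4, 307.0]
orientation: [0.739, 0.674, -0.0, -0.0]
wrist_force: [-5.5, 1.4, 7.4]
grip_width: 0.128
grasp_force: 40.0
t: 10.65
eef_pos: [518.4, -137.6, 307.0]
orientation: [0.739, 0.674, -0.0, -0.0]
wrist_force: [-6.3, 2.1, 7.3]
grip_width: 0.134
grasp_force: 40.0
```

```bash
python3 -m crank '[[0.002,-0.0002,0,0],[0,0,0,0]]';python3 -m crank '[[0.002,-0.0002,0,0],[0,0,0,0]]';python3 -m crank '[[0.002,-0.0002,0,0],[0,0,0,0]]'
```

```text
t: 10.9
eef_pos: [520.4, -137.8, 307.0]
orientation: [0.739, 0.674, -0.0, -0.0]
wrist_force: [-5.5, 1.3, 7.8]
grip_width: 0.13
grasp_force: 40.0
t: 11.15
eef_pos: [522.4, -138.0, 307.0]
orientation: [0.739, 0.674, -0.0, -0.0]
wrist_force: [-5.2, 0.4, 6.3]
grip_width: 0.134
grasp_force: 40.0
t: 11.4
eef_pos: [524.4, -138.2, 307.0]
orientation: [0.739, 0.674, -0.0, -0.0]
wrist_force: [-5.9, 1.9, 6.9]
grip_width: 0.133
grasp_force: 40.0
```

```bash
python3 -m crank '[[0.002,-0.0002,0,0],[0,0,0,0]]';python3 -m crank '[[0.002,-0.0002,0,0],[0,0,0,0]]';python3 -m crank '[[0.002,-0.0002,0,0],[0,0,0,0]]'
```

```text
t: 11.65
eef_pos: [526.4, -138.4, 307.0]
orientation: [0.739, 0.674, -0.0, -0.0]
wrist_force: [-5.5, 1.3, 6.6]
grip_width: 0.135
grasp_force: 40.0
t: 11.9
eef_pos: [528.4, -138.6, 307.0]
orientation: [0.739, 0.674, -0.0, -0.0]
wrist_force: [-5.9, 2.0, 6.5]
grip_width: 0.13
grasp_force: 40.0
t: 12.15
eef_pos: [530.4, -138.8, 307.0]
orientation: [0.739, 0.674, -0.0, -0.0]
wrist_force: [-5.2, 1.2, 6.5]
grip_width: 0.126
grasp_force: 40.0
```

```bash
python3 -m crank '[[0.002,-0.0002,0,0],[0,0,0,0]]';python3 -m crank '[[0.002,-0.0002,0,0],[0,0,0,0]]'
```

```text
t: 12.4
eef_pos: [532.4, -139.0, 307.0]
orientation: [0.739, 0.674, -0.0, -0.0]
wrist_force: [-5.3, 1.1, 6.2]
grip_width: 0.13
grasp_force: 40.0
t: 12.65
eef_pos: [534.4, -139.2, 307.0]
orientation: [0.739, 0.674, -0.0, -0.0]
wrist_force: [-5.7, 1.5, 6.7]
grip_width: 0.135
grasp_force: 40.0
```

```bash
python3 -m crank '[[0.002,-0.0002,0,0],[0,0,0,0]]';python3 -m crank '[[0.002,-0.0002,0,0],[0,0,0,0]]'
```

```text
t: 12.9
eef_pos: [536.4, -139.4, 307.0]
orientation: [0.739, 0.674, -0.0, -0.0]
wrist_force: [-5.2, 2.5, 6.2]
grip_width: 0.127
grasp_force: 40.0
t: 13.15
eef_pos: [538.4, -139.6, 307.0]
orientation: [0.739, 0.674, -0.0, -0.0]
wrist_force: [-4.7, 1.6, 7.3]
grip_width: 0.129
grasp_force: 40.0
```

```bash
python3 -m crank '[[0.002,-0.0002,0,0],[0,0,0,0]]';python3 -m crank '[[0.002,-0.0002,0,0],[0,0,0,0]]'
```

```text
t: 13.4
eef_pos: [540.4, -139.8, 307.0]
orientation: [0.739, 0.674, -0.0, -0.0]
wrist_force: [-5.4, 2.1, 6.4]
grip_width: 0.134
grasp_force: 40.0
t: 13.65
eef_pos: [542.5, -140.0, 306.9]
orientation: [0.739, 0.674, -0.0, -0.0]
wrist_force: [-5.2, 1.5, 5.3]
grip_width: 0.132
grasp_force: 40.0
```

```bash
python3 -m crank '[[0.002,-0.0002,0,0],[0,0,0,0]]';python3 -m crank '[[0.002,-0.0002,0,0],[0,0,0,0]]'
```

```text
t: 13.9
eef_pos: [544.7, -140.3, 306.8]
orientation: [0.739, 0.674, 0.0, -0.0]
wrist_force: [-2.7, 1.4, 1.6]
grip_width: 0.129
grasp_force: 40.0
t: 14.15
eef_pos: [546.8, -140.5, 306.9]
orientation: [0.739, 0.674, 0.0, -0.0]
wrist_force: [-0.7, 2.3, -0.4]
grip_width: 0.127
grasp_force: 40.0
```

```bash
python3 -m crank '[[0.0015,-0.0002,0,0],[0,0,0,0]]';python3 -m crank '[[0,0,-0.001,0],[0,0,0,0]]'; python3 -m crank '[[0,0,-0.001,0],[0,0,0,0]]'
```

```text
t: 14.4
eef_pos: [548.3, -140.7, 306.9]
orientation: [0.739, 0.674, 0.0, -0.0]
wrist_force: [-2.3, 2.5, -1.0]
grip_width: 0.136
grasp_force: 40.0
t: 14.65
eef_pos: [548.2, -140.8, 306.0]
orientation: [0.739, 0.674, 0.0, 0.0]
wrist_force: [-2.2, 0.9, -1.1]
grip_width: 0.13
grasp_force: 40.0
t: 14.9
eef_pos: [548.2, -140.8, 305.0]
orientation: [0.739, 0.674, 0.0, 0.0]
wrist_force: [-1.3, 2.4, -0.8]
grip_width: 0.13
grasp_force: 40.0
```

```bash
python3 -m crank '[[0,0.0002,-0.001,0],[0,0,0,0]]';python3 -m crank '[[0,0,-0.001,0],[0,0,0,0]]'; python3 -m crank '[[0,0,-0.001,0],[0,0,0,0]]'
```

```text
t: 15.15
eef_pos: [548.2, -140.6, 303.9]
orientation: [0.739, 0.674, -0.0, 0.0]
wrist_force: [-3.4, 2.0, -0.5]
grip_width: 0.134
grasp_force: 40.0
t: 15.4
eef_pos: [548.2, -140.6, 302.9]
orientation: [0.739, 0.674, -0.0, -0.0]
wrist_force: [-2.5, 0.8, -0.5]
grip_width: 0.131
grasp_force: 40.0
t: 15.65
eef_pos: [548.2, -140.6, 301.9]
orientation: [0.739, 0.674, -0.0, -0.0]
wrist_force: [-2.3, 1.1, -1.1]
grip_width: 0.131
grasp_force: 40.0
```

```bash
python3 -m crank '[[0,0.0001,-0.001,0],[0,0,0,0]]';python3 -m crank '[[0,0,-0.001,0],[0,0,0,0]]'; python3 -m crank '[[0,0,-0.001,0],[0,0,0,0]]'
```

```text
t: 15.9
eef_pos: [548.2, -140.5, 300.9]
orientation: [0.739, 0.674, -0.0, -0.0]
wrist_force: [-1.2, 1.4, -0.8]
grip_width: 0.125
grasp_force: 40.0
t: 16.15
eef_pos: [548.2, -140.5, 300.0]
orientation: [0.739, 0.674, 0.0, 0.0]
wrist_force: [-2.3, 0.9, -1.3]
grip_width: 0.13
grasp_force: 40.0
t: 16.4
eef_pos: [548.2, -140.5, 299.0]
orientation: [0.739, 0.674, -0.0, -0.0]
wrist_force: [-2.3, 1.6, -0.9]
grip_width: 0.128
grasp_force: 40.0
```

```bash
python3 -m crank '[[0,0,-0.001,0],[0,0,0,0]]';python3 -m crank '[[0,0,-0.001,0],[0,0,0,0]]'
```

```text
t: 16.65
eef_pos: [548.2, -140.5, 297.9]
orientation: [0.739, 0.674, 0.0, 0.0]
wrist_force: [-1.4, 1.2, -0.2]
grip_width: 0.132
grasp_force: 40.0
t: 16.9
eef_pos: [548.2, -140.5, 296.9]
orientation: [0.739, 0.674, 0.0, -0.0]
wrist_force: [-1.4, 1.3, -1.0]
grip_width: 0.131
grasp_force: 40.0
```

```bash
python3 -m crank '[[0,0,-0.001,0],[0,0,-0.001,0],[0,0,0,0]]';python3 -m crank '[[0,0,-0.001,0],[0,0,-0.001,0],[0,0,0,0]]';
```

```text
t: 17.27
eef_pos: [548.2, -140.5, 294.9]
orientation: [0.739, 0.674, -0.0, -0.0]
wrist_force: [-1.2, 1.3, -1.3]
grip_width: 0.127
grasp_force: 40.0
t: 17.65
eef_pos: [548.1, -140.5, 292.9]
orientation: [0.739, 0.674, -0.0, -0.0]
wrist_force: [-1.3, 1.3, -1.0]
grip_width: 0.131
grasp_force: 40.0
```

```bash
python3 -m crank '[[0,0,-0.001,0],[0,0,-0.001,0],[0,0,0,0]]';python3 -m crank '[[0,0,-0.001,0],[0,0,-0.001,0],[0,0,0,0]]';
```

```text
t: 18.02
eef_pos: [548.2, -140.5, 290.9]
orientation: [0.739, 0.674, -0.0, -0.0]
wrist_force: [-1.8, 0.8, -0.7]
grip_width: 0.131
grasp_force: 40.0
t: 18.4
eef_pos: [548.2, -140.5, 288.9]
orientation: [0.739, 0.674, -0.0, -0.0]
wrist_force: [-1.4, 0.7, -2.3]
grip_width: 0.13
grasp_force: 40.0
```

```bash
python3 -m crank '[[0,0,-0.001,0],[0,0,0,0]]';python3 -m crank '[[0,0,-0.001,0],[0,0,0,0]]';
```

```text
t: 18.65
eef_pos: [548.1, -140.4, 287.9]
orientation: [0.739, 0.674, -0.0, -0.0]
wrist_force: [-2.8, 1.3, -1.2]
grip_width: 0.13
grasp_force: 40.0
t: 18.9
eef_pos: [548.2, -140.5, 286.9]
orientation: [0.739, 0.674, -0.0, -0.0]
wrist_force: [-2.0, 0.1, -1.0]
grip_width: 0.128
grasp_force: 40.0
```

```bash
python3 -m crank '[[0,0,-0.0005,0],[0,0,0,0]]';python3 -m crank '[[0,0,-0.0004,0],[0,0,0,0]]';
```

```text
t: 19.15
eef_pos: [548.1, -140.5, 286.5]
orientation: [0.739, 0.674, -0.0, -0.0]
wrist_force: [-2.0, 0.3, 0.2]
grip_width: 0.131
grasp_force: 40.0
t: 19.4
eef_pos: [548.2, -140.5, 286.3]
orientation: [0.739, 0.674, 0.0, 0.0]
wrist_force: [-2.0, 1.9, 3.4]
grip_width: 0.132
grasp_force: 40.0
```

```bash
python3 -m crank '[[0,0,-0.0004,0],[0,0,0,0]]'
```

```text
t: 19.65
eef_pos: [548.4, -140.5, 286.3]
orientation: [0.739, 0.674, 0.0, 0.0]
wrist_force: [-2.0, 3.5, 8.9]
grip_width: 0.136
grasp_force: 40.0
```

```bash
python3 -m crank '[[0,0,0.0003,0],[0,0,0,0],[0,0,0,0],[0,0,0,0],[0,0,0,0]]' -0.2; python3 -m crank '[[0,0,0.01,0],[0,0,0.03,0],[0,0,0.05,0],[0,0,0.04,0],[-0.03,0.05,0,0],[-0.03,0.05,0,0],[0,0,0,0],[0,0,0,0]]'
python3 - <<'E'
from h import *
cs=[]
for n in ['scene','side','wrist']:
    c=cam(n); cv2.imwrite(f'pics/{n}4.png',arm.read_camera(n)); print(n,proj(c,[548.2,-140.5,114]))
    if n!='wrist': cs.append(c)
a=cv2.imread('pics/side4.png')[130:230,280:380];b=cv2.imread('pics/wrist4.png')
cv2.imwrite('pics/c4.png',np.hstack([cv2.resize(a,(300,300),interpolation=2),cv2.resize(b,(400,300))]))
E
```

```text
t: 20.27
eef_pos: [548.2, -140.5, 286.0]
orientation: [0.739, 0.674, 0.0, 0.0]
wrist_force: [-0.2, -0.5, -0.9]
grip_width: 0.399
grasp_force: 0.0
t: 21.28
eef_pos: [488.4, -40.6, 416.7]
orientation: [0.739, 0.674, 0.0, 0.001]
wrist_force: [0.4, 0.2, -0.4]
grip_width: 0.401
grasp_force: 0.0
scene [214.27841303 210.35408323]
side [322.26877459 174.50678772]
wrist [344.22038735 299.47179091]
```

View pics/c4.png

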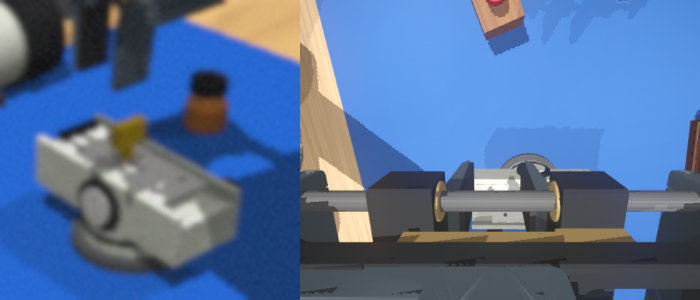

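The side crop shows the wing upright on the plate at about (322,176), where (322,175) was expected. The fingers are clear. The collar stopped at the predicted height (TCP z 286.3, 9 N), so I'm handing in.

```bash
python3 -c "
from plant import arm
print(arm.sign_off())"
```

```text
the job is handed in; nothing more can be done
None
```

The plate is pinned to the mount: the yellow thumbscrew is through both holes with its collar flush on the plate. It was released and handed in at about 21 s, and the highest force I read while feeling for the hole was about 10 N.

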